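Put the shower shelf back in order

TASK

Tidy the shower shelf: lay the soap in the soap holder, lengthwise and centred; stand the shampoo bottle midway between the soap holder and the green dish, in line with their centres; lay the nail brush, bristles down, in front of the soap holder (on the robot's side), parallel to it and centred on it with a gap of about 3 cm; and put the foot pumice back, flat and stone side down, in the tray whose label shows its shape. Whatever stands or lies in the way has to be moved first. Set things down rather than dropping them, never tip the bottle over, and leave the dish and everything else where they are.

Things in the scene. Friction and masses are not known exactly. Their poses are not given: they have to be found in the camera images.
- soap_holder: stainless soap holder stuck to the shelf by suction cups, fixed; plate 80 (x) x 110 (y) mm, soap floor 18 mm above the shelf, rim 6.5 mm higher (inside 72 x 102 mm); a small spring clip along its back (+x) edge reaches x = +58 mm, 29 mm high. Origin: centre of its underside on the shelf; y is its long axis, -x its front (towards the robot)
- dish: round green ceramic dish, 132 mm across the rim, 24 mm high, loose, empty; stands to one side of the soap holder (its left or right), about 275 mm from centre to centre along the holder's y axis. Origin: centre of its underside. It is a reference: do not move it
- shampoo: closed clear shampoo bottle, upright: round body 54 mm in diameter and straight up to 112 mm, then shoulder, white cap 28 mm in diameter from 126 to 150 mm. 0.25 kg. Origin: centre of its underside, z up. Starts standing in one of two trays
- pumice: aluminium foot pumice, 130 mm long (x), 32 mm high: block 86 x 44 mm (stone below, aluminium on top) from x = -65 to +21 mm, then a handle 18 mm wide, 16 to 28 mm above its underside, to x = +65 mm. Origin: underside, mid-length; block centre at x = -22 mm. Starts lying between soap holder and dish; either way round is fine in the tray
- nail_brush: white plastic nail brush lying bristles down, 115 (x) x 46 (y) x 40 mm high; the upper 16 mm is the plastic back, below it the bristles, 38 mm wide. Origin: centre of its underside, x along its length. Starts in one of two trays (the one without the bottle)
- soap: cream bar of soap, 80 (x) x 50 (y) x 28 mm high, lying on the shelf in front. Origin: centre of its underside, x along its length
- tray_pumice: fixed grey tray, 164 x 78 mm outside, 156 x 70 inside, walls 12 mm high, floor 3 mm thick. Origin: underside centre of the tray; x is its long axis. On a flat white plate at its +x end (away from the robot) a black picture: the foot pumice (a block with a short handle). The pumice belongs here; at the start the bottle or the nail brush is in it
- tray_sponge: fixed grey tray, 164 x 78 mm outside, 156 x 70 inside, walls 12 mm high, floor 3 mm thick. Origin: underside centre of the tray; x is its long axis. On a flat white plate at its +x end (away from the robot) a black picture: a round disc (bath sponge).
- tray_comb: fixed grey tray, 164 x 78 mm outside, 156 x 70 inside, walls 12 mm high, floor 3 mm thick. Origin: underside centre of the tray; x is its long axis. On a flat white plate at its +x end (away from the robot) a black picture: a comb with teeth. The comb lies in it
- comb: black comb 140 x 32 x 7 mm lying in the comb tray; leave alone. Origin: centre of its underside
- back_brush: long-handled white back brush, 380 mm long, 65 mm wide head, lying across the far side of the shelf; leave alone. Origin: underside, mid-length
- conditioner: opaque white bottle, 66 mm in diameter, 200 mm high, far left; leave alone. Origin: centre of its underside
- jar: small white jar with aluminium lid, 52 mm in diameter, 55 mm high, between the trays and the soap holder or dish; leave alone. Origin: centre of its underside
- tumbler: steel tumbler, 72 mm in diameter, 95 mm high, at the left; leave alone. Origin: centre of its underside
Things that resemble listed ones, but are neither listed nor needed, are in the scene too. What is shaped like the soap but orange is not meant.

How it is judged:
By the outcome, as a careful person would: the job done as asked, in the order asked, and still so for the second after the job is handed in, with the robot touching nothing.
It also fails if it takes over 72 s, if anything falls off the work surface, if the arm or the gripper's body presses on something with over 40 N, if the wrist force passes 120 N, or if a joint passes its speed limit or range.

ROBOT

A 7-joint arm with a two-finger parallel gripper is mounted at the origin on the work surface. World frame = base frame: x ahead of the robot, y to its left, z up, the work surface at z = 0. Lengths are in m, angles in degrees, forces in N, time in s.
With the tool pointing down it reaches from about 0.4 to 0.85 m from the base axis. Payload 4.5 kg.
Tool frame: the origin (TCP) lies on the mounting face of the last link; the fingertips stand 166 mm ahead of it and the grasp point (between the pads) lies 147 mm ahead of it; z points along the fingers, y is the line along which they close (so a half turn about z gives the same grasp; the last joint's range is limited). The gripper opens to 88 mm and grips with 3 to 60 N. Pads are 18 mm wide; open, the fingers measure 123 mm over their backs; the gripper's body (75 mm by 187 mm) begins 45 mm behind the grasp point.
Start: joints at [78.025, 39.483, -11.15, 89.685, 9.013, 51.709, -12.324], TCP at [0.15, -0.607, 0.405] pointing down, gripper open.
Joint ranges: [-172.22, 172.22], [-26.19, 119.32], [-84.43, 86.54], [7.71, 146.69], [-57.33, 237.33], [2.42, 119.75], [-152.13, 152.13]. Speed limits (degrees/s): [147.25, 147.25, 180, 180, 180, 180, 180].

INTERFACE

Orientations are given as [roll, pitch, yaw] about the fixed x, y, z axes, in that order (R = Rz(yaw) Ry(pitch) Rx(roll)).
In Python, from rig import r gives the robot as it stands.
- The arm moves only by the tool move_arm, never from a script. Its argument "steps" is a list that holds one entry, the list of rows, each a list of 4 numbers: the shift along the tool's x, y, z in cm, then the turn about the tool's z in rad. A call has 1 to 12 rows; each row is the pose to reach, as a shift and turn from the pose commanded when the call began, along the tool's axes at that moment; what a row does not reach only later rows make up. A row lasts 1/10 s, in which the tool goes at most 50 mm and 8.59 degrees, less where a joint would pass 70% of its speed; a pose out of reach is approached as far as the arm can. A call with a gripper value outside its range is refused whole. "jaw" is the opening, from 0 (shut) to 1 (fully open), set as the call begins (left out, the last holds). The fingers move at their own pace and stop on an object; "newtons" is the grip in N (left out, the last holds). Time passes only in rows, so rows that repeat a pose let the fingers close. It gives the time, the measured TCP pose, the force, the opening and the grip force at its end, in the units of the state.
- r.get_state(): the state, without advancing time (a new reading comes with each control period).
- r.snapshot(name): name is "scene" or "top"; returns a dict with "color" (400x640x3 uint8, red, green, blue), "fov_y" (degrees; the focal length in pixels is half the picture's height over the tangent of half this angle, whatever the lens; pixels are square), "cx", "cy" (the principal point, pixels), "cam_to_world" (4x4, takes a point from camera to world coordinates). Camera axes: x right, y down, z forward; pixel columns grow to the right and rows downward; lengths in m; the calibration is good to about 2 mm. A picture is of the moment at which its call begins. There is no depth.
- r.finish_job(): hands the job in; it is judged then, once.
Trained networks look in the newest picture that a camera, given by its name, has taken for a name from the list of things; names that differ only in an ending like _2 or _b are one class to them, and where a whole thing is asked for, a point or a joint stands for the part that bears it (a point fixed in the world has none). Each returns a list of dicts, best first, with "conf" (0 to 1); they miss things now and then, are a little off and sometimes report something else, mostly with a low value. They report only what shows in the picture. A call takes as long as a camera call. They do not tell look-alikes from the thing itself.
- r.cut_out(camera, target): "pixels" (400x640 bool, what is visible of it) and "extent" ([left, top, width, height] in pixels, round what is visible of it).
The state is a dict: "time_s": time; "qpos": joint angles; "qvel": joint speeds; "joint_efforts": joint torques, N m; "ee_pos": TCP position; "ee_rot": TCP orientation; "contact_force": force on the tool from outside, world axes, zero at the start; "wrist_torque": the same for the moment, N m; "width": finger opening in m; "grip_force": force on a finger pad.
Only numpy, scipy, OpenCV 4.12 (cv2) and the standard library are available. Lean on these libraries where they do the work, as an engineer would, in place of code of your own. Each camera call takes 0.05 s, during which the arm holds its last target. There are 200 camera calls.

## Working session

There is one attempt and no reset: what is moved stays moved. The work goes in short steps, Python scripts to look and compute and a tool call to move; the robot and the scene stay as the last step left them, time stands still between calls to the robot, and variables do not carry over. Pictures are saved under pics/ and viewed, at most 10 in all, crops included, and the job is handed in when it is done.

Besides the shell and the picture viewer there is one more tool, called as name([rows], argument=value, ...), one row to a line, values as JSON. move_arm: Moves the arm, as the interface text tells. Its arguments: {"type":"object","properties":{"steps":{"type":"array","items":{"type":"array","items":{"type":"array","items":{"type":"number"}}}},"jaw":{"type":"number"},"newtons":{"type":"number"}},"required":["steps"]}

```bash
ls; mkdir -p pics
cat > h.py <<'E'
import numpy as np, cv2
from rig import r
def ray(s,u,v):
    f=200/np.tan(np.radians(s["fov_y"])/2); T=np.array(s["cam_to_world"])
    d=T[:3,:3]@np.array([(u-s["cx"])/f,(v-s["cy"])/f,1]); return T[:3,3],d
def atz(s,u,v,z):
    o,d=ray(s,u,v); return o+d*(z-o[2])/d[2]
def proj(s,p):
    f=200/np.tan(np.radians(s["fov_y"])/2); T=np.array(s["cam_to_world"])
    q=T[:3,:3].T@(np.array(p)-T[:3,3]); return s["cx"]+f*q[0]/q[2], s["cy"]+f*q[1]/q[2]
def tri(a,ua,b,ub):
    o,d=ray(a,*ua);p,e=ray(b,*ub)
    t=np.linalg.lstsq(np.c_[d,-e],p-o,rcond=None)[0]
    x,y=o+d*t[0],p+e*t[1]; return (x+y)/2,np.linalg.norm(x-y)
E
python3 - <<'E'
from h import *
import pickle
np.set_printoptions(precision=3,suppress=True)
S={}
for c in("scene","top"):
    s=r.snapshot(c);S[c]=s
    cv2.imwrite(f"pics/{c}0.png",s["color"][:,:,::-1])
    print(c,s["fov_y"],s["cx"],s["cy"],s["cam_to_world"])
    for n in "soap_holder dish shampoo pumice nail_brush soap tray_pumice tray_sponge tray_comb jar tumbler conditioner back_brush comb".split():
        for o in r.cut_out(c,n)[:3]:
            m=o["pixels"].astype(np.uint8)
            k,_=cv2.findContours(m,0,2)
            if not k: continue
            k=max(k,key=cv2.contourArea);ra=cv2.minAreaRect(k)
            p=atz(s,*ra[0],0)
            print(n,round(o["conf"],2),o["extent"],np.round(ra[0],1),np.round(ra[1],1),round(ra[2],1),p[:2])
pickle.dump(S,open("S0.pkl","wb"))
print(r.get_state())
E
```

```text
pics
scene 48.29014655593377 313.8183815205641 199.90319039033773 [[ 0.211  0.727 -0.654  1.527]
 [ 0.977 -0.155  0.144 -0.161]
 [ 0.003 -0.669 -0.743  1.101]
 [ 0.     0.     0.     1.   ]]
soap_holder 0.58 [379.5, 184.4, 42.1, 23.7] [398.6 194.4] [22.2 38.4] 85.9 [0.594 0.336]
soap_holder 0.25 [265.1, 239.7, 125.4, 40.4] [328.9 253.8] [ 23.1 123.8] 74.1 [0.78  0.051]
soap_holder 0.18 [344.6, 183.3, 24.7, 27.7] [358.3 197.1] [32.1 14.1] 58.0 [0.577 0.2  ]
dish 0.63 [295.9, 188.2, 39.1, 30.1] [315.5 202.5] [29. 39.] 90.0 [0.571 0.055]
shampoo 0.85 [159.5, 175.7, 24.8, 41.1] [168.5 194.2] [41.8 17.3] 70.3 [ 0.431 -0.419]
pumice 0.6 [345.8, 183.2, 24.8, 30.6] [358.6 197.4] [34.2 14.2] 54.5 [0.579 0.201]
nail_brush 0.88 [198.7, 190.4, 19.1, 31.6] [206.  207.5] [31. 14.] 90.0 [ 0.518 -0.299]
soap 0.88 [327.2, 160.0, 24.6, 14.7] [338.5 167. ] [14. 23.] 90.0 [0.423 0.172]
soap 0.87 [361.8, 145.1, 23.2, 21.4] [372.4 154. ] [22.3 12.8] 41.2 [0.382 0.31 ]
soap 0.73 [197.7, 189.7, 18.5, 36.0] [206. 208.] [34. 16.] 90.0 [ 0.52  -0.299]
tray_pumice 0.57 [190.3, 190.0, 36.5, 57.1] [207.9 218.5] [
[... 2504 characters left out ...]
4] [41.3 23.5] 12.1 [0.634 0.53 ]
back_brush 0.57 [259.8, 119.8, 121.8, 25.2] [321.6 134.5] [ 21.2 120.4] 84.3 [0.805 0.05 ]
comb 0.86 [390.9, 201.8, 10.8, 43.9] [395.9 223.5] [43.1  7.3] 88.4 [ 0.521 -0.18 ]
{'time_s': 1.5, 'qpos': array([ 78.025,  39.485, -11.151,  89.684,   9.011,  51.71 , -12.323]), 'qvel': array([ 0.083,  0.151, -0.036, -0.101, -0.016, -0.02 ,  0.085]), 'joint_efforts': array([ -0.   , -52.749,  -1.267, -15.374,  -0.052,  -0.001,   0.   ]), 'ee_pos': array([ 0.15 , -0.607,  0.405]), 'ee_rot': array([179.997,  -0.003,  13.915]), 'contact_force': array([1.033, 0.182, 0.01 ]), 'wrist_torque': array([-0.013,  0.024, -0.011]), 'grip_force': 0.0, 'width': 0.08817174965009716}
```

Run:
```python
import cv2
a=cv2.imread("pics/top0.png")[110:290,140:500];b=cv2.imread("pics/scene0.png")[120:290,140:490]
cv2.imwrite("pics/top_c.png",cv2.resize(a,(800,400),interpolation=cv2.INTER_CUBIC))
cv2.imwrite("pics/scene_c.png",cv2.resize(b,(800,389),interpolation=cv2.INTER_CUBIC))
```

```text
(no output)
```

View pics/top_c.png

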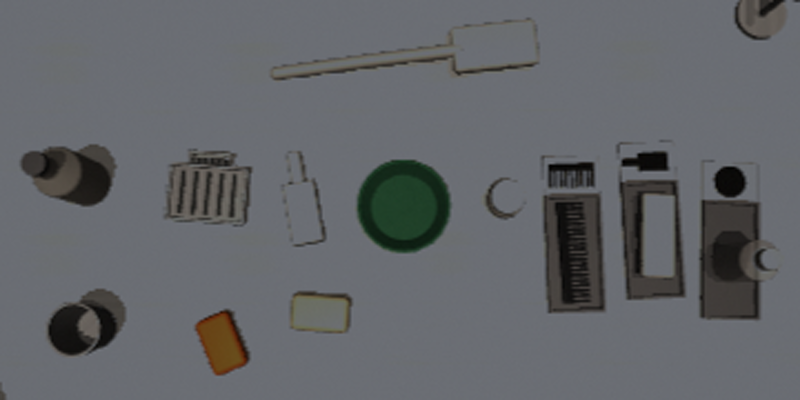

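View pics/scene_c.png

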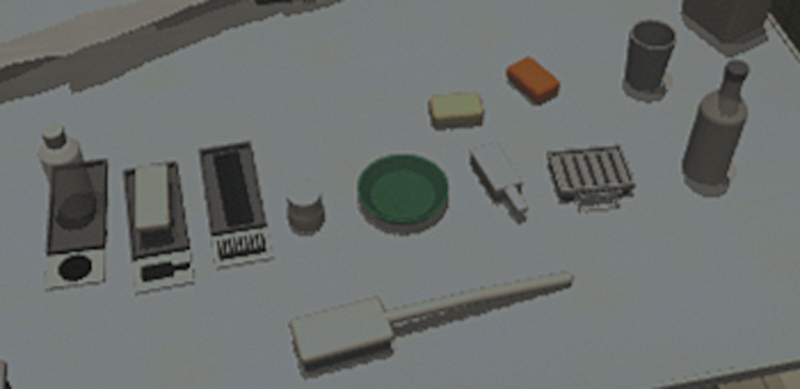

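The brightened crops agree. Three things need telling apart:
- **Soap:** the cream bar at top px (284,250) and the orange one at (240,264) have the same shape. The task excludes orange, so I'll take the cream bar, which is also plain in the enlarged crop at (320,312).
- **Pumice:** at top px (276,198), between the holder (233,194) and the dish (321,203).
- **Trays:** the nail brush (435,215) is in the tray whose label shows the block with a handle. The bottle is in the disc tray (468,218).

Next I'll fit silhouettes of the known shapes in both views.

```bash
cat > fit.py <<'E'
from h import *
from scipy.optimize import minimize
def box(x0,x1,y0,y1,z0,z1): return np.array([[x,y,z] for x in(x0,x1) for y in(y0,y1) for z in(z0,z1)])
def cyl(r_,z0,r2=None,z1=0):
    a=np.linspace(0,2*np.pi,40,endpoint=False); c=np.c_[np.cos(a),np.sin(a)]
    return np.r_[np.c_[c*r_,0*a+z0],np.c_[c*(r2 or r_),0*a+z1]]
SH={"soap":[box(-.04,.04,-.025,.025,0,.028)],"pumice":[box(-.065,.021,-.022,.022,0,.032),box(.021,.065,-.009,.009,.016,.028)],
"nail_brush":[np.r_[box(-.0575,.0575,-.023,.023,.024,.04),box(-.0575,.0575,-.019,.019,0,.024)]],
"soap_holder":[box(-.04,.04,-.055,.055,.004,.0245),box(.04,.058,-.026,.026,.01,.029)],
"dish":[cyl(.05,0,.066,.024)],"shampoo":[cyl(.027,0,.027,.112),cyl(.027,.112,.014,.126),cyl(.014,.126,.014,.150)],
"tray_pumice":[np.r_[box(-.082,.082,-.039,.039,0,.012),box(.082,.135,-.039,.039,0,.002)]],"tray":None}
K=4
def draw(s,shape,p):
    im=np.zeros((400*K,640*K),np.uint8);c,n=np.cos(p[2]),np.sin(p[2])
    for V in shape:
        W=np.c_[V[:,0]*c-V[:,1]*n+p[0],V[:,0]*n+V[:,1]*c+p[1],V[:,2]+p[3]]
        q=np.array([proj(s,w) for w in W])
        q=cv2.convexHull(((q+.5)*K-.5).astype(np.float32))
        cv2.fillPoly(im,[np.round(q*16).astype(np.int32)],1,shift=4)
    return im
def fit(name,views,p0,free=(0,1,2,3),hull=False):
    """views: list of (snapshot, mask)"""
    M=[]
    for s,m in views:
        m=m.astype(np.uint8)
        if hull:
            k=cv2.convexHull(np.vstack(cv2.findContours(m,0,2)[0]));m=m*0;cv2.fillPoly(m,[k],1)
        M.append((s,cv2.resize(m,None,fx=K,fy=K,interpolation=cv2.INTER_NEAREST)))
    p0=np.array(p0,float);free=list(free);sc=np.array([.008,.008,.1,.008])[free]
    def cost(v):
        p=p0.copy();p[free]=p0[free]+v*sc
        return sum((draw(s,SH[name],p)!=m).sum()/m.sum() for s,m in M)
    b=None
    for sg in(1,-1):
        n=len(free);sim=np.vstack([np.zeros(n),sg*np.eye(n)])
        o=minimize(cost,np.zeros(n),method="Nelder-Mead",options=dict(initial_simplex=sim,xatol=.01,fatol=1e-4,maxiter=150))
        if b is None or o.fun<b.fun:b=o
    p=p0.copy();p[free]+=b.x*sc;return p,b.fun
def mask(cam,name,s,xy,tol=.06):
    for o in r.cut_out(cam,name):
        v,u=np.nonzero(o["pixels"])
        if len(u) and np.linalg.norm(atz(s,u.mean(),v.mean(),.015)[:2]-xy)<tol: return o["pixels"]
    return None
E
cat > m1.py <<'E'
from fit import *
import pickle
S=pickle.load(open("S0.pkl","rb"))
np.set_printoptions(precision=4,suppress=True)
G={"soap":(.43,.17,1.5,0),"pumice":(.59,.198,-.15,0),"nail_brush":(.53,-.3,0,0),"soap_holder":(.6,.328,0,0),"dish":(.575,.053,0,0),"shampoo":(.49,-.41,0,.003),"tray_pumice":(.545,-.3,0,0)}
R={}
for n,g in G.items():
    vs={c:mask(c,n,S[c],np.array(g[:2]),.09) for c in S}
    L=[(S[c],m) for c,m in vs.items() if m is not None]
    rot=n not in("dish","shampoo")
    fr=(0,1,2,3) if rot else(0,1,3)
    if n=="pumice":  # yaw sense from image
        pass
    p,f=fit(n,L,g,fr,n.startswith("tray")); q,f2=fit(n,L,[*p[:3],g[3]],fr[:-1],n.startswith("tray"))
    each=[(c,fit(n,[(S[c],m)],q,fr[:-1],n.startswith("tray"))) for c,m in vs.items() if m is not None]
    R[n]=q
    print(n,"free z",p,round(f,3),"| z fixed",q,np.degrees(q[2]).round(1),round(f2,3));[print("   ",c,a,round(b,3)) for c,(a,b) in each]
pickle.dump(R,open("R0.pkl","wb"))
s=S["top"];
for c in S:
    a=cv2.resize(S[c]["color"][:,:,::-1],None,fx=K,fy=K,interpolation=cv2.INTER_CUBIC);a=cv2.convertScaleAbs(a,alpha=1.8)
    for n in R:
        k,_=cv2.findContours(draw(S[c],SH[n],R[n]),0,2);cv2.drawContours(a,k,-1,(0,0,255),1)
    cv2.imwrite(f"pics/full_{c}.png",a)
a=cv2.imread("pics/full_top.png");b=cv2.imread("pics/full_scene.png")
def im(a,u0,u1,v0,v1,w,h):return cv2.resize(a[v0*K:v1*K,u0*K:u1*K],(w,h))
o=np.vstack([np.hstack([im(a,210,350,170,275,400,300),im(a,380,490,165,247,400,300)]),np.hstack([im(b,290,430,150,255,400,300),im(b,145,255,165,247,400,300)])])
cv2.imwrite("pics/ov.png",o)
E
python3 m1.py
```

```text
soap free z [0.4386 0.1664 1.4271 0.0028] 0.291 | z fixed [0.438  0.1661 1.4468 0.    ] 82.9 0.304
    scene [0.4346 0.1677 1.3945 0.    ] 0.16
    top [0.4389 0.1658 1.5009 0.    ] 0.105
pumice free z [0.6003 0.1939 0.177  0.0017] 0.356 | z fixed [0.6003 0.1945 0.1696 0.    ] 9.7 0.363
    scene [0.5972 0.1958 0.1434 0.    ] 0.227
    top [0.599  0.1937 0.1723 0.    ] 0.118
nail_brush free z [ 0.5427 -0.2945 -0.0415  0.0005] 0.284 | z fixed [ 0.543  -0.2946 -0.0279  0.    ] -1.6 0.283
    scene [ 0.5319 -0.2946 -0.0063  0.    ] 0.182
    top [ 0.543  -0.2946 -0.0271  0.    ] 0.075
soap_holder free z [ 0.6053  0.3262 -0.0685  0.0018] 0.201 | z fixed [ 0.6046  0.3263 -0.0721  0.    ] -4.1 0.21
    scene [ 0.6025  0.3281 -0.0458  0.    ] 0.116
    top [ 0.605   0.3249 -0.0759  0.    ] 0.07
dish free z [ 0.5861  0.0521  0.     -0.001 ] 0.09 | z fixed [0.586  0.0518 0.     0.    ] 0.0 0.091
    scene [0.5869 0.0524 0.     0.    ] 0.053
    top [0.586  0.0512 0.     0.    ] 0.033
shampoo free z [ 0.5033 -0.403   0.     -0.0013] 0.396 | z fixed [ 0.506  -0.4012  0.      0.003 ] 0.0 0.401
    scene [ 0.5062 -0.4012  0.      0.003 ] 0.114
    top [ 0.506  -0.4012  0.      0.003 ] 0.284
tray_pumice free z [ 0.5405 -0.2958  0.0376  0.0015] 0.101 | z fixed [ 0.5405 -0.2966  0.0401  0.    ] 2.3 0.105
    scene [ 0.5399 -0.2956  0.0436  0.    ] 0.054
    top [ 0.54   -0.2965  0.0338  0.    ] 0.043
```

View pics/ov.png

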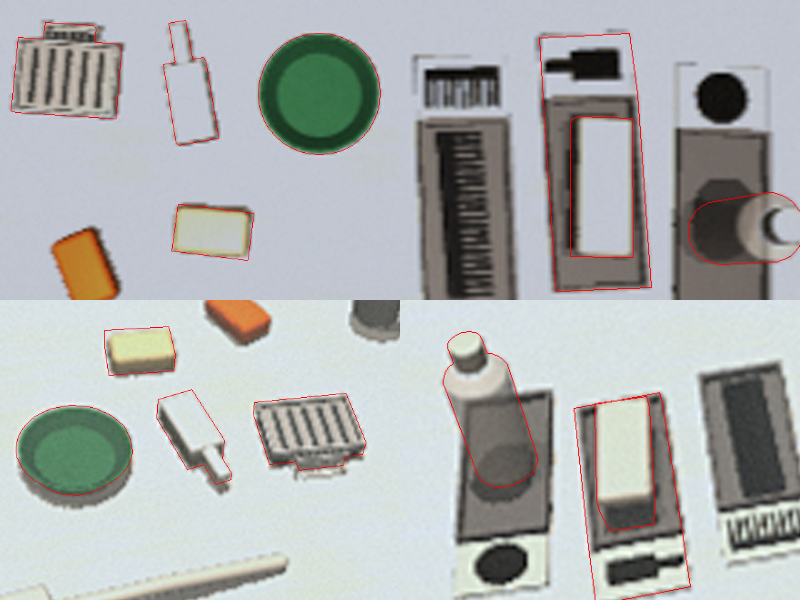

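Overlay: the outlines sit well on holder, pumice, soap, dish, brush and pumice tray. The clear bottle's base is ambiguous because a dark disc or shadow shows at top px (468,224). I'll triangulate its white cap and plan the moves.

```bash
cat > plan.py <<'E'
import numpy as np,sys
from rig import r
# give moves from the commanded pose (x,y,z,yaw) to targets, in tool axes: dx dy dz cm, turn rad. tool pointing down
def rel(a,b):
    y=np.radians(a[3]); d=np.array(b[:3])-a[:3]
    X=np.array([np.cos(y),np.sin(y),0]);Y=np.array([np.sin(y),-np.cos(y),0])
    t=(b[3]-a[3]+180)%360-180
    return np.round([d@X*100,d@Y*100,-d[2]*100,-np.radians(t)],3)
E
python3 - <<'E'
from h import *
import pickle
np.set_printoptions(precision=4,suppress=True)
S=pickle.load(open("S0.pkl","rb"));R=pickle.load(open("R0.pkl","rb"))
pts={}
for c,(u0,u1,v0,v1) in {"top":(472,494,215,240),"scene":(155,176,170,190)}.items():
    g=S[c]["color"][v0:v1,u0:u1].astype(int); 
    print(c);print(g.sum(2)//3)
a,b=S["top"],S["scene"]
print("dark disc top",atz(a,468.5,223.8,.003),"scene",atz(b,173,211.5,.003))
print("cap guess",tri(a,(484.5,226.5),b,(163.4,178.7)))
print("cap ring top px of fit",proj(a,[.506,-.401,.153]),proj(b,[.506,-.401,.153]))
h,d=R["soap_holder"],R["dish"]
v=d[:2]-h[:2];print("dist",np.linalg.norm(v),"dir vs -y deg",np.degrees(np.arctan2(v[0],-v[1])),"mid",(h+d)[:2]/2)
E
```

```text
top
[[ 30  30  42  57  58  59  59  43  26  63  96 111 111 110 110 110 110 109
  110 111 110 111]
 [ 29  30  29  42  57  58  58  42  26  62  95 110 111 110 111 109 110 111
  110 110 110 109]
 [ 30  30  29  30  42  55  57  44  25  60  95 109 108 109 110 110 110 110
  110 110 110 110]
 [ 30  29  29  28  27  33  50  55  59  74  84  90  94 101 109 109 110 110
  110 110 109 110]
 [ 25  25  26  26  41  62  74  66  59  74  86  90  89  90  91  99 109 111
  111 110 110 110]
 [ 25  26  29  45  60  68  74  67  62  76  88  92  92  90  90  92  99 110
  111 110 111 110]
 [ 24  28  45  62  64  69  74  67  64  79  91  98  97  89  85  86  84 104
  109 110 110 110]
 [ 22  35  55  66  65  70  76  70  71  72  48  38  65 102 110 109 107  99
   99 110 111 110]
 [ 26  44  61  66  68  72  78  75  56  26  33  78 109 109 109 110 109 109
  108 109 110 110]
 [ 32  52  66  68  69  73  81  66  26  21  61 101 111 110 109 110 110 109
  107 109 110 110]
 [ 34  56  66  68  70  76  78  53  19  28  75 110 110 110 109 110 109 109
  109 108 108 110]
 [ 37  58  65  68  70  77  79  53  20  29  76 110 111 110 110 111 109 108
[... 2700 characters left out ...]
3 127 123 117 112 112 110 111 114
  105  73  91]
 [124 109 110 115 115 115 114 118 118 119 117 117 115 114 111 112 112 109
   91  69  70]
 [123 118 113 112 112 115 116 115 115 116 116 114 115 112 114 113 110  95
   77  68  61]
 [124 125 110 110 116 116 116 114 115 117 117 116 114 116 114 109  94  83
   74  70  66]]
dark disc top [ 0.5193 -0.4048  0.003 ] scene [ 0.5155 -0.404   0.003 ]
cap guess (array([ 0.5052, -0.4004,  0.1426]), np.float64(0.0005705148709844183))
cap ring top px of fit (np.float64(486.2694272207281), np.float64(226.06961640829346)) (np.float64(162.4434493814184), np.float64(176.47336423241012))
dist 0.27510175920399116 dir vs -y deg -3.8631625278728077 mid [0.5953 0.1891]
```

Run:
```python
from plan import *
C=[(.15,-.607,.405,13.915),(.46,-.28,.40,60),(.4385,.166,.25,84.5)]
for a,b in zip(C,C[1:]): print(rel(a,b), np.linalg.norm(np.subtract(b,a)[:3])/.05)
```

```text
[ 37.954 -24.285   0.5    -0.804] 9.0123027024174
[ 37.55  -24.162  15.     -0.428] 9.42079083729174
```

move_arm([
  [[38, -24.3, 0.5, -0.8], [38, -24.3, 0.5, -0.8], [38, -24.3, 0.5, -0.8], [38, -24.3, 0.5, -0.8], [38, -24.3, 0.5, -0.8], [38, -24.3, 0.5, -0.8], [38, -24.3, 0.5, -0.8], [38, -24.3, 0.5, -0.8], [38, -24.3, 0.5, -0.8], [38, -24.3, 0.5, -0.8]],
])

```text
time_s: 3.2
ee_pos: [0.4662, -0.2723, 0.4005]
ee_rot: [179.8, -0.4, 60.5]
contact_force: [-0.4, 0.3, 0.0]
width: 0.0883
grip_force: 0.0
```

move_arm([
  [[37.5, -24.2, 15, -0.43], [37.5, -24.2, 15, -0.43], [37.5, -24.2, 15, -0.43], [37.5, -24.2, 15, -0.43], [37.5, -24.2, 15, -0.43], [37.5, -24.2, 15, -0.43], [37.5, -24.2, 15, -0.43], [37.5, -24.2, 15, -0.43], [37.5, -24.2, 15, -0.43], [37.5, -24.2, 15, -0.43], [37.5, -24.2, 15, -0.43], [37.5, -24.2, 15, -0.43]],
])

```text
time_s: 4.4
ee_pos: [0.4407, 0.1656, 0.2497]
ee_rot: [180.0, 0.1, 84.4]
contact_force: [0.8, -0.6, 0.2]
width: 0.0883
grip_force: 0.0
```

```bash
python3 -c "
from rig import r
s=r.get_state();print(s['ee_pos'],s['ee_rot'],s['qvel'])"
```

```text
[0.44070851 0.16559328 0.24974223] [1.79999591e+02 8.39353039e-02 8.43737880e+01] [ 2.16233847 -0.75267959  0.96335648  0.87448894 -0.01549711  0.0277653
  0.0098212 ]
```

move_arm([
  [[0, 0, 4, 0], [0, 0, 7.1, 0], [0, 0, 7.1, 0], [0, 0, 7.1, 0]],
])

```text
time_s: 4.8
ee_pos: [0.4408, 0.1647, 0.1793]
ee_rot: [-180.0, 0.1, 84.2]
contact_force: [-0.3, -0.3, 0.3]
width: 0.088
grip_force: 0.0
```

move_arm([
  [[0, 0, 0, 0], [0, 0, 0, 0], [0, 0, 0, 0], [0, 0, 0, 0], [0, 0, 0, 0]],
], jaw=0, newtons=20)

```text
time_s: 5.3
ee_pos: [0.4405, 0.1665, 0.1791]
ee_rot: [180.0, -0.0, 84.4]
contact_force: [-0.8, 0.4, 0.1]
width: 0.05
grip_force: 0.1
```

move_arm([
  [[0, 0, -4, 0], [0, 0, -8, 0], [0, 0, -8, 0]],
])

```text
time_s: 5.6
ee_pos: [0.4416, 0.1666, 0.2622]
ee_rot: [179.7, -0.2, 84.3]
contact_force: [-0.1, 0.2, -1.3]
width: 0.0498
grip_force: 20.0
```

move_arm([
  [[17.45, 14.8, 0, -0.03], [17.45, 14.8, 0, -0.03], [17.45, 14.8, 0, -0.03], [17.45, 14.8, 0, -0.03], [17.45, 14.8, 0, -0.03], [17.45, 14.8, 0, -0.03], [17.45, 14.8, 0, -0.03], [17.45, 14.8, 0, -0.03]],
])

```text
time_s: 6.4
ee_pos: [0.604, 0.3243, 0.2577]
ee_rot: [-179.9, 0.2, 86.1]
contact_force: [-1.1, 0.4, -0.4]
width: 0.0495
grip_force: 20.0
```

```bash
cat > chk.py <<'E'
from fit import *
import sys
np.set_printoptions(precision=4,suppress=True)
def look(items,tag,crop=None):
    S={c:r.snapshot(c) for c in("top","scene")}
    for n,g in items.items():
        L=[(c,mask(c,n,S[c],np.array(g[:2]),.12)) for c in S]; L=[(c,m) for c,m in L if m is not None]
        fr=(0,1) if n in("dish","shampoo") else (0,1,2)
        if L:
            print(n,"both",*fit(n,[(S[c],m) for c,m in L],g,fr))
            for c,m in L: print("   ",c,*fit(n,[(S[c],m)],g,fr))
        else: print(n,"not seen")
    for c in S: cv2.imwrite(f"pics/{tag}_{c}.png",cv2.convertScaleAbs(S[c]["color"][:,:,::-1],alpha=1.8))
    return S
E
python3 -c "
from rig import r
s=r.get_state();print(s['ee_pos'],s['ee_rot'],s['contact_force'])"
```

```text
[0.60397724 0.32425927 0.25765022] [-1.79881895e+02  1.76266815e-01  8.61025600e+01] [-1.14264825  0.42578369 -0.42653546]
```

move_arm([
  [[0.1, 0.1, 3, 0], [0.1, 0.1, 5, 0], [0.1, 0.1, 5.7, 0], [0.1, 0.1, 6, 0], [0.1, 0.1, 6.1, 0], [0.1, 0.1, 6.15, 0], [0.1, 0.1, 6.15, 0]],
])

```text
time_s: 7.1
ee_pos: [0.6063, 0.3267, 0.1982]
ee_rot: [179.9, -0.0, 86.1]
contact_force: [-1.1, 0.5, -1.3]
width: 0.05
grip_force: 20.0
```

move_arm([
  [[-0.1, -0.1, 0.05, 0], [-0.1, -0.1, 0.1, 0], [-0.1, -0.1, 0.1, 0]],
])

```text
time_s: 7.4
ee_pos: [0.605, 0.3256, 0.1971]
ee_rot: [180.0, -0.0, 86.1]
contact_force: [-1.8, -2.1, 6.1]
width: 0.0499
grip_force: 20.0
```

move_arm([
  [[0, 0, 0, 0], [0, 0, 0, 0], [0, 0, 0, 0], [0, 0, -3, 0], [0, 0, -7, 0], [0, 0, -7, 0]],
], jaw=0.75)

```text
time_s: 8.0
ee_pos: [0.6068, 0.3271, 0.2716]
ee_rot: [179.6, -0.4, 86.1]
contact_force: [0.3, 0.9, -0.1]
width: 0.0658
grip_force: 0.0
```

Run:
```python
from plan import *
print(r.get_state()['ee_pos'],r.get_state()['ee_rot'])
C=[(.605,.3256,.267,86.1),(.5852,.1919,.25,9.7)]
for a,b in zip(C,C[1:]): print(rel(a,b), np.linalg.norm(np.subtract(b,a)[:3])/.05)
C=[(.5852,.1919,.24,9.7),(.425,.130,.24,2)]
for a,b in zip(C,C[1:]): print(rel(a,b), np.linalg.norm(np.subtract(b,a)[:3])/.05)
```

```text
[0.60678909 0.32709738 0.27156509] [179.55012233  -0.37817083  86.07097494]
[-13.474  -1.066   1.7     1.333] 2.7244617817102883
[-16.834   3.402  -0.      0.134] 3.4348595313345798
```

move_arm([
  [[-13.5, -1.1, 1.7, 1.33], [-13.5, -1.1, 1.7, 1.33], [-13.5, -1.1, 1.7, 1.33], [-13.5, -1.1, 1.7, 1.33], [-13.5, -1.1, 1.7, 1.33], [-13.5, -1.1, 1.7, 1.33], [-13.5, -1.1, 1.7, 1.33], [-13.5, -1.1, 1.7, 1.33], [-13.5, -1.1, 1.7, 1.33], [-13.5, -1.1, 1.7, 1.33], [-13.5, -1.1, 1.7, 1.33]],
])

```text
time_s: 9.1
ee_pos: [0.5847, 0.1918, 0.2489]
ee_rot: [180.0, 0.0, 10.1]
contact_force: [0.7, -0.8, -0.2]
width: 0.0657
grip_force: 0.0
```

move_arm([
  [[0, 0, 0, 0]],
])

```text
time_s: 9.2
ee_pos: [0.5848, 0.1916, 0.249]
ee_rot: [-180.0, 0.0, 10.0]
contact_force: [-0.2, -0.2, 0.4]
width: 0.066
grip_force: 0.0
```

move_arm([
  [[0, 0, 4, 0], [0, 0, 7, 0], [0, 0, 7, 0]],
])

```text
time_s: 9.5
ee_pos: [0.5829, 0.191, 0.1756]
ee_rot: [179.9, 0.4, 10.0]
contact_force: [-0.9, 0.4, -0.1]
width: 0.066
grip_force: 0.0
```

move_arm([
  [[0, 0, 0, 0], [0, 0, 0, 0], [0, 0, 0, 0], [0, 0, 0, 0], [0, 0, 0, 0]],
], jaw=0, newtons=30)

```text
time_s: 10.0
ee_pos: [0.5856, 0.1918, 0.1809]
ee_rot: [-180.0, -0.2, 9.9]
contact_force: [-0.7, -1.0, 7.4]
width: 0.0438
grip_force: 30.0
```

move_arm([
  [[0, 0, -3, 0], [0, 0, -5, 0], [0, 0, -5, 0]],
])

```text
time_s: 10.3
ee_pos: [0.586, 0.192, 0.2321]
ee_rot: [-179.9, -0.3, 9.9]
contact_force: [-0.3, -0.4, -1.1]
width: 0.0436
grip_force: 30.0
```

move_arm([
  [[-16.8, 3.4, 0, 0.13], [-16.8, 3.4, 0, 0.13], [-16.8, 3.4, 0, 0.13], [-16.8, 3.4, 0, 0.13], [-16.8, 3.4, 0, 0.13], [-16.8, 3.4, 2, 0.13], [-16.8, 3.4, 4, 0.13], [-16.8, 3.4, 4.6, 0.13], [-16.8, 3.4, 4.8, 0.13], [-16.8, 3.4, 4.9, 0.13], [-16.8, 3.4, 4.95, 0.13], [-16.8, 3.4, 4.95, 0.13]],
])

```text
time_s: 11.5
ee_pos: [0.4348, 0.1322, 0.1843]
ee_rot: [179.9, 0.6, 2.6]
contact_force: [0.2, -0.1, -1.1]
width: 0.0434
grip_force: 30.0
```

move_arm([
  [[0, 0, 0, 0], [0, 0, 0, 0]],
])

```text
time_s: 11.7
ee_pos: [0.4341, 0.1319, 0.1849]
ee_rot: [179.8, 0.7, 2.2]
contact_force: [0.7, 0.7, -1.3]
width: 0.0438
grip_force: 30.0
```

```bash
python3 -c "
from rig import r
s=r.get_state();print(s['ee_pos'],s['ee_rot'],s['contact_force'],s['qpos'],s['qvel'])"
```

```text
[0.43414359 0.13185838 0.18486749] [179.83022219   0.67015081   2.23077848] [ 0.65671704  0.70965172 -1.34369458] [ -21.3499204    52.44569697   -2.17383034  126.4103194    41.68715049
    2.47852596 -152.12426946] [-0.07045233 -0.17279649 -0.08679785  0.47246277  0.78884551  0.02099432
  0.18836618]
```

move_arm([
  [[2, 0, -0.2, -0.14], [2, 0, -0.2, -0.14], [2, 0, 0, -0.14], [2, 0, 0, -0.14]],
])

```text
time_s: 12.1
ee_pos: [0.4528, 0.1324, 0.1845]
ee_rot: [179.9, 0.8, 10.3]
contact_force: [-0.4, -0.7, -1.2]
width: 0.0434
grip_force: 30.0
```

move_arm([
  [[2, 0, 0, 0], [2, 0, 0, 0], [2, 0, 0, 0]],
])

```text
time_s: 12.4
ee_pos: [0.4726, 0.1361, 0.1844]
ee_rot: [179.9, 0.8, 10.4]
contact_force: [-0.5, -0.4, -0.2]
width: 0.0434
grip_force: 30.0
```

```bash
python3 -c "
from rig import r
s=r.get_state();print(s['ee_pos'],s['ee_rot'],s['contact_force'],s['qpos'],s['qvel'])"
```

```text
[0.47261324 0.13606121 0.18435607] [179.92351707   0.77888123  10.42600549] [-0.54970123 -0.4060015  -0.1564488 ] [ -14.79428333   52.97497617  -10.84547428  119.69923583   45.1714368
   12.12363187 -145.5917158 ] [-0.4815401  -0.09596458  0.26090488  1.38577512  0.20184142  0.0922049
  0.10126518]
```

move_arm([
  [[-1, 0, 0.3, 0], [-1, 0, 0.4, 0], [-1, 0, 0.5, 0], [-1, 0, 0.5, 0]],
])

```text
time_s: 12.8
ee_pos: [0.461, 0.1341, 0.1807]
ee_rot: [179.8, 0.9, 10.5]
contact_force: [-5.4, -0.2, 16.0]
width: 0.0436
grip_force: 30.0
```

move_arm([
  [[0, 0, 0, 0], [0, 0, 0, 0], [0, 0, 0, 0], [0, 0, -4, 0], [0, 0, -9, 0], [0, 0, -14, 0], [0, 0, -18, 0], [0, 0, -18, 0]],
], jaw=0.9)

```text
time_s: 13.6
ee_pos: [0.4669, 0.1357, 0.3641]
ee_rot: [-179.9, 0.2, 10.4]
contact_force: [-0.1, 0.3, -0.8]
width: 0.0793
grip_force: 0.0
```

```bash
cat >> plan.py <<'E'
from scipy.spatial.transform import Rotation as Ro
def relg(pos,rot,g,yaw,L=.147):
    """shift/turn (tool axes) taking the grasp point to g with tool yaw ~yaw, tilt kept. g=(x,y,z)"""
    A=Ro.from_euler("xyz",rot,degrees=True).as_matrix()
    t=-np.radians((yaw-rot[2]+180)%360-180)
    z=A[:,2]
    d=A.T@(np.array(g)-L*z-np.array(pos)); return np.round(np.r_[d*100,t],3),"tool z",z.round(4)
E
python3 - <<'E'
from plan import *
s=r.get_state();print(s['ee_pos'],s['ee_rot'])
p,ro=s['ee_pos'],s['ee_rot']
print(relg(p,ro,(.506,-.401,.22),45))
E
```

```text
[0.46691842 0.13567133 0.36409069] [-179.94966221    0.19693092   10.42187598]
(array([-5.815, 53.501, -0.318, -0.604]), 'tool z', array([-3.5e-03,  2.0e-04, -1.0e+00]))
```

move_arm([
  [[-5.8, 53.5, -0.3, -0.6], [-5.8, 53.5, -0.3, -0.6], [-5.8, 53.5, -0.3, -0.6], [-5.8, 53.5, -0.3, -0.6], [-5.8, 53.5, -0.3, -0.6], [-5.8, 53.5, -0.3, -0.6], [-5.8, 53.5, -0.3, -0.6], [-5.8, 53.5, -0.3, -0.6], [-5.8, 53.5, -0.3, -0.6], [-5.8, 53.5, -0.3, -0.6], [-5.8, 53.5, -0.3, -0.6], [-5.8, 53.5, -0.3, -0.6]],
])

```text
time_s: 14.8
ee_pos: [0.5038, -0.4087, 0.3613]
ee_rot: [-179.7, 0.9, 44.2]
contact_force: [-0.8, -0.3, -0.3]
width: 0.0795
grip_force: 0.0
```

move_arm([
  [[0, 0, 0, 0], [0, 0, 0, 0]],
])

```text
time_s: 15.0
ee_pos: [0.5063, -0.3999, 0.3633]
ee_rot: [-179.5, 0.6, 45.0]
contact_force: [0.7, 0.8, 0.4]
width: 0.0793
grip_force: 0.0
```

Run:
```python
from plan import *
s=r.get_state();print(s['ee_pos'],s['ee_rot'])
p,ro=s['ee_pos'],s['ee_rot']
print(relg(p,ro,(.506,-.401,.113),ro[2]))
```

```text
[ 0.50626987 -0.39987029  0.36334177] [-179.53732635    0.60936673   45.0168796 ]
(array([ 0.167,  0.263, 10.333, -0.   ]), 'tool z', array([-0.0132, -0.0018, -0.9999]))
```

move_arm([
  [[0.17, 0.26, 4, 0], [0.17, 0.26, 7, 0], [0.17, 0.26, 9.5, 0], [0.17, 0.26, 10.3, 0], [0.17, 0.26, 10.3, 0]],
])

```text
time_s: 15.5
ee_pos: [0.5079, -0.4012, 0.2603]
ee_rot: [-179.5, 0.6, 45.0]
contact_force: [0.5, 0.8, 1.2]
width: 0.0793
grip_force: 0.0
```

move_arm([
  [[0, 0, 0, 0], [0, 0, 0, 0], [0, 0, 0, 0], [0, 0, 0, 0], [0, 0, 0, 0]],
], jaw=0, newtons=20)

```text
time_s: 16.0
ee_pos: [0.5081, -0.4027, 0.2621]
ee_rot: [-179.7, 0.6, 44.9]
contact_force: [-1.5, 0.7, 7.2]
width: 0.0532
grip_force: 20.0
```

move_arm([
  [[0, 0, -2, 0], [0, 0, -5, 0], [0, 0, -8, 0], [0, 0, -11, 0], [0, 0, -11, 0], [0, 0, -11, 0]],
])

```text
time_s: 16.6
ee_pos: [0.5087, -0.4023, 0.3704]
ee_rot: [-179.6, 0.7, 44.9]
contact_force: [-0.0, 0.5, -3.5]
width: 0.0531
grip_force: 20.0
```

Run:
```python
from plan import *
s=r.get_state();print(s['ee_pos'],s['ee_rot'])
p,ro=s['ee_pos'],s['ee_rot']
print(relg(p,ro,(.5955,.1888,.22),ro[2]))
```

```text
[ 0.50873894 -0.40230521  0.37042213] [-179.62701744    0.68840259   44.86118538]
(array([ 4.8023e+01, -3.5684e+01, -1.0000e-03, -0.0000e+00]), 'tool z', array([-0.0131, -0.0039, -0.9999]))
```

move_arm([
  [[2.5, -1.85, 0, 0], [6, -4.5, 0, 0], [48, -35.7, 0, 0], [48, -35.7, 0, 0], [48, -35.7, 0, 0], [48, -35.7, 0, 0], [48, -35.7, 0, 0], [48, -35.7, 0, 0], [48, -35.7, 0, 0], [48, -35.7, 0, 0], [48, -35.7, 0, 0], [48, -35.7, 0, 0]],
])

```text
time_s: 17.8
ee_pos: [0.5936, 0.1676, 0.3654]
ee_rot: [-179.6, 0.9, 44.9]
contact_force: [1.0, -0.4, -2.7]
width: 0.0531
grip_force: 20.0
```

Run:
```python
from plan import *
s=r.get_state();print(s['ee_pos'],s['ee_rot'])
p,ro=s['ee_pos'],s['ee_rot']
print(relg(p,ro,(.5955,.1888,.22),45))
```

```text
[0.59359494 0.16763696 0.36539028] [-179.59596139    0.88832589   44.86975767]
(array([ 1.853, -1.263, -0.179, -0.002]), 'tool z', array([-0.016 , -0.0059, -0.9999]))
```

move_arm([
  [[1.85, -1.3, 0, 0], [1.85, -1.3, 3, 0], [1.85, -1.3, 6, 0], [1.85, -1.3, 6, 0], [1.85, -1.3, 6, 0]],
])

```text
time_s: 18.3
ee_pos: [0.5969, 0.188, 0.3064]
ee_rot: [-179.6, 0.8, 44.9]
contact_force: [-0.2, 0.0, -2.1]
width: 0.0531
grip_force: 20.0
```

Run:
```python
from plan import *
s=r.get_state();print(s['ee_pos'],s['ee_rot'],s['contact_force'])
p,ro=s['ee_pos'],s['ee_rot']
print(relg(p,ro,(.5955,.1888,.11),45))
```

```text
[0.5968922  0.18796408 0.30640382] [-179.57899768    0.82380296   44.8652183 ] [-0.22203901  0.03524595 -2.05268025]
(array([ 2.43e-01, -1.30e-02,  4.94e+00, -2.00e-03]), 'tool z', array([-0.0154, -0.0049, -0.9999]))
```

move_arm([
  [[0.2, 0, 2.5, 0], [0.2, 0, 4, 0], [0.2, 0, 4.5, 0], [0.2, 0, 4.65, 0], [0.2, 0, 4.75, 0], [0.2, 0, 4.75, 0]],
])

```text
time_s: 18.9
ee_pos: [0.5984, 0.1899, 0.2611]
ee_rot: [-179.7, 0.6, 44.9]
contact_force: [-0.5, 0.2, -2.6]
width: 0.0531
grip_force: 20.0
```

move_arm([
  [[0, 0, 0.1, 0], [0, 0, 0.15, 0], [0, 0, 0.2, 0], [0, 0, 0.2, 0]],
])

```text
time_s: 19.3
ee_pos: [0.5983, 0.19, 0.2592]
ee_rot: [-179.7, 0.6, 44.9]
contact_force: [-1.3, -0.4, 3.4]
width: 0.0529
grip_force: 20.0
```

move_arm([
  [[0, 0, 0.1, 0], [0, 0, 0.1, 0]],
])

```text
time_s: 19.5
ee_pos: [0.5984, 0.1902, 0.2591]
ee_rot: [-179.7, 0.5, 44.9]
contact_force: [-1.6, -1.3, 10.7]
width: 0.0533
grip_force: 20.0
```

move_arm([
  [[0, 0, 0, 0], [0, 0, 0, 0], [0, 0, 0, 0], [0, 0, 0, 0], [0, 0, -2, 0], [0, 0, -6, 0], [0, 0, -10, 0], [0, 0, -11, 0], [0, 0, -11, 0]],
], jaw=0.85)

```text
time_s: 20.4
ee_pos: [0.5998, 0.1905, 0.369]
ee_rot: [-179.7, 0.5, 44.8]
contact_force: [0.4, -0.2, 0.0]
width: 0.0748
grip_force: 0.0
```

Run:
```python
from plan import *
s=r.get_state();print(s['ee_pos'],s['ee_rot'],s['contact_force'])
p,ro=s['ee_pos'],s['ee_rot']
print(relg(p,ro,(.543,-.2946,.16),-1.6))
```

```text
[0.59979902 0.19045082 0.36896998] [-179.72894763    0.45298023   44.84834667] [ 0.41315516 -0.23171369  0.01214558]
(array([-38.068,  30.483,   6.355,   0.811]), 'tool z', array([-0.0089, -0.0022, -1.    ]))
```

move_arm([
  [[-38, 30.5, 6.3, 0.81], [-38, 30.5, 6.3, 0.81], [-38, 30.5, 6.3, 0.81], [-38, 30.5, 6.3, 0.81], [-38, 30.5, 6.3, 0.81], [-38, 30.5, 6.3, 0.81], [-38, 30.5, 6.3, 0.81], [-38, 30.5, 6.3, 0.81], [-38, 30.5, 6.3, 0.81], [-38, 30.5, 6.3, 0.81], [-38, 30.5, 6.3, 0.81], [-38, 30.5, 6.3, 0.81]],
])

```text
time_s: 21.6
ee_pos: [0.5433, -0.2952, 0.3046]
ee_rot: [179.9, 0.9, -1.7]
contact_force: [0.4, 0.5, 0.2]
width: 0.0749
grip_force: 0.0
```

```bash
cat > m2.py <<'E'
from chk import *
from plan import *
look({"soap":(.605,.326,1.5,.018),"shampoo":(.5955,.189,0,0),"pumice":(.476,.137,.18,0),"dish":(.586,.052,0,0)},"a")
s=r.get_state();print(s['ee_pos'],s['ee_rot'],s['contact_force'])
p,ro=s['ee_pos'],s['ee_rot']
print(relg(p,ro,(.543,-.2946,.044),-1.6))
a=cv2.imread("pics/a_top.png");b=cv2.imread("pics/a_scene.png")
f=lambda a,u0,u1,v0,v1:cv2.resize(a[v0:v1,u0:u1],(400,300),interpolation=cv2.INTER_CUBIC)
cv2.imwrite("pics/a.png",np.hstack([f(a,205,345,170,275),f(b,295,435,150,255)]))
E
python3 m2.py
```

```text
soap both [0.6054 0.325  1.5014 0.018 ] 0.3855935237748034
    top [0.6054 0.3256 1.4812 0.018 ] 0.14647511848341233
    scene [0.6047 0.327  1.3882 0.018 ] 0.21548763736263737
shampoo both [0.5954 0.189  0.     0.    ] 0.17215616592658792
    top [0.5953 0.1883 0.     0.    ] 0.0701844262295082
    scene [0.5957 0.1906 0.     0.    ] 0.08166524701873935
pumice both [0.4745 0.1368 0.1818 0.    ] 0.23548145479368932
    top [0.4727 0.1358 0.2006 0.    ] 0.10764563106796117
    scene [0.4736 0.1381 0.1672 0.    ] 0.10693359375
dish both [0.5844 0.0513 0.     0.    ] 0.10834701990587292
    top [0.5852 0.0513 0.     0.    ] 0.049601737871107894
    scene [0.5847 0.052  0.     0.    ] 0.05862250262881178
[ 0.5447 -0.2939  0.3069] [179.7665   0.6863  -1.4996] [ 0.2967  0.1158 -0.1609]
(array([ 0.15 , -0.032, 11.588,  0.002]), 'tool z', array([-0.0121, -0.0038, -0.9999]))
```

View pics/a.png

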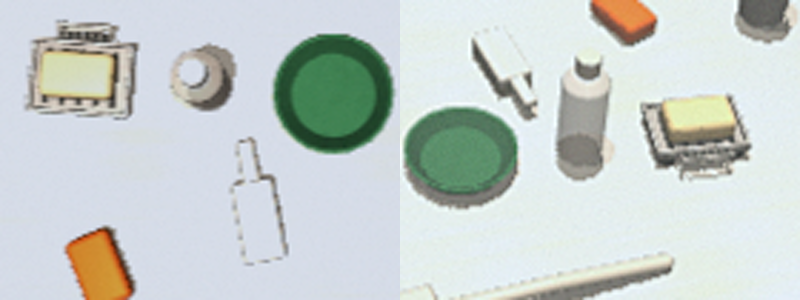

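The crops show the soap flat in the holder at (75,75), the bottle upright at (205,75), and the dish not moved. Bottle and soap are within 1–2 mm of where they should be. The brush is next.

move_arm([
  [[0.1, 0, 5, 0], [0.1, 0, 9, 0], [0.1, 0, 11, 0], [0.1, 0, 11.6, 0], [0.1, 0, 11.6, 0]],
])

```text
time_s: 22.6
ee_pos: [0.5441, -0.2946, 0.1904]
ee_rot: [179.8, 0.7, -1.5]
contact_force: [0.1, -0.0, -0.3]
width: 0.0745
grip_force: 0.0
```

move_arm([
  [[0, 0, 0, 0], [0, 0, 0, 0], [0, 0, 0, 0], [0, 0, 0, 0], [0, 0, 0, 0]],
], jaw=0, newtons=20)

```text
time_s: 23.1
ee_pos: [0.5444, -0.295, 0.1916]
ee_rot: [179.7, 0.6, -1.6]
contact_force: [-1.2, 0.4, 4.8]
width: 0.0457
grip_force: 20.0
```

move_arm([
  [[0, 0, -3, 0], [0, 0, -8, 0], [0, 0, -11, 0], [0, 0, -12, 0], [0, 0, -12, 0], [0, 0, -12, 0]],
])

```text
time_s: 23.7
ee_pos: [0.5447, -0.2944, 0.3091]
ee_rot: [179.8, 0.9, -1.6]
contact_force: [-0.2, 0.1, -1.7]
width: 0.0456
grip_force: 20.0
```

Run:
```python
from plan import *
s=r.get_state();print(s['ee_pos'],s['ee_rot'],s['contact_force'])
p,ro=s['ee_pos'],s['ee_rot']
h=np.array([.6048,.3255]);a=np.radians(-4);t=h-.093*np.array([np.cos(a),np.sin(a)]);print(t)
print(relg(p,ro,(*t,.16),86),relg(p,ro,(.46,.15,.17),86))
```

```text
[ 0.54473718 -0.294435    0.30910422] [179.80169706   0.85686614  -1.55004884] [-0.23126485  0.05166663 -1.66846091]
[0.51202654 0.33198735]
(array([ -4.741, -62.582,   0.066,  -1.528]), 'tool z', array([-0.015 , -0.0031, -0.9999])) (array([ -9.464, -44.246,  -0.8  ,  -1.528]), 'tool z', array([-0.015 , -0.0031, -0.9999]))
```

move_arm([
  [[0, -1, -4, -0.15], [-4.7, -62.6, -5, -1.53], [-4.7, -62.6, -5, -1.53], [-4.7, -62.6, -5, -1.53], [-4.7, -62.6, -5, -1.53], [-4.7, -62.6, -5, -1.53], [-4.7, -62.6, -5, -1.53], [-4.7, -62.6, -5, -1.53], [-4.7, -62.6, -5, -1.53], [-4.7, -62.6, -5, -1.53], [-4.7, -62.6, -5, -1.53], [-4.7, -62.6, -5, -1.53]],
])

```text
time_s: 24.9
ee_pos: [0.5188, 0.2664, 0.3553]
ee_rot: [-179.1, 0.4, 86.2]
contact_force: [0.4, -0.4, -0.9]
width: 0.0459
grip_force: 20.0
```

Run:
```python
from plan import *
s=r.get_state();print(s['ee_pos'],s['ee_rot'],s['contact_force'])
p,ro=s['ee_pos'],s['ee_rot']
print(relg(p,ro,(.512,.332,.16),86))
```

```text
[0.51877053 0.26636353 0.355342  ] [-179.10569345    0.38749302   86.17190987] [ 0.36693331 -0.41089766 -0.93412639]
(array([ 6.636e+00, -8.090e-01,  4.805e+00,  3.000e-03]), 'tool z', array([-0.016 , -0.0057, -0.9999]))
```

move_arm([
  [[6.1, -0.8, 0, 0], [6.1, -0.8, 2, 0], [6.1, -0.8, 5, 0], [6.1, -0.8, 9, 0], [6.1, -0.8, 11, 0], [6.1, -0.8, 11, 0], [6.1, -0.8, 11, 0]],
])

```text
time_s: 25.6
ee_pos: [0.5138, 0.3258, 0.2466]
ee_rot: [-179.2, 0.3, 86.1]
contact_force: [0.4, 0.4, 0.3]
width: 0.046
grip_force: 20.0
```

Run:
```python
from plan import *
s=r.get_state();print(s['ee_pos'],s['ee_rot'],s['contact_force'])
p,ro=s['ee_pos'],s['ee_rot']
print(relg(p,ro,(.512,.332,.041),86))
```

```text
[0.51384426 0.32581611 0.24664489] [-179.1934088     0.31516142   86.13335183] [0.36970725 0.44184425 0.34648158]
(array([7.180e-01, 6.400e-02, 5.862e+00, 2.000e-03]), 'tool z', array([-0.0144, -0.0045, -0.9999]))
```

move_arm([
  [[0.65, 0, 3, 0], [0.65, 0, 5, 0], [0.65, 0, 5.4, 0], [0.65, 0, 5.6, 0], [0.65, 0, 5.75, 0], [0.65, 0, 5.8, 0], [0.65, 0, 5.8, 0]],
])

```text
time_s: 26.3
ee_pos: [0.5141, 0.3325, 0.1905]
ee_rot: [-179.4, 0.2, 86.1]
contact_force: [-0.6, 0.4, -1.3]
width: 0.0457
grip_force: 20.0
```

move_arm([
  [[0, 0, 0.1, 0], [0, 0, 0.2, 0], [0, 0, 0.25, 0], [0, 0, 0.25, 0]],
])

```text
time_s: 26.7
ee_pos: [0.5139, 0.3326, 0.1888]
ee_rot: [-179.4, 0.2, 86.1]
contact_force: [-0.3, -1.2, 8.3]
width: 0.0458
grip_force: 20.0
```

move_arm([
  [[0, 0, 0, 0], [0, 0, 0, 0], [0, 0, 0, 0], [0, 0, -3, 0], [0, 0, -8, 0], [0, 0, -12, 0], [0, 0, -12, 0]],
], jaw=0.64)

```text
time_s: 27.4
ee_pos: [0.5162, 0.3348, 0.3128]
ee_rot: [-179.7, -0.2, 86.1]
contact_force: [-0.4, 0.3, 1.2]
width: 0.0566
grip_force: 0.0
```

Run:
```python
from plan import *
s=r.get_state();print(s['ee_pos'],s['ee_rot'],s['contact_force'])
p,ro=s['ee_pos'],s['ee_rot']
a=.1822;g=np.array([.474,.1368])-.015*np.array([np.cos(a),np.sin(a)])
print(g,relg(p,ro,(*g,.13),10.4))
```

```text
[0.51615261 0.33484171 0.31278122] [-179.68012478   -0.20413601   86.10492626] [-0.42432655  0.34031104  1.19812823]
[0.45924829 0.1340821 ] (array([-20.481,  -4.212,   3.529,   1.321]), 'tool z', array([-0.0053,  0.0039, -1.    ]))
```

move_arm([
  [[-20.3, -4.2, 3.5, 1.32], [-20.3, -4.2, 3.5, 1.32], [-20.3, -4.2, 3.5, 1.32], [-20.3, -4.2, 3.5, 1.32], [-20.3, -4.2, 3.5, 1.32], [-20.3, -4.2, 3.5, 1.32], [-20.3, -4.2, 3.5, 1.32], [-20.3, -4.2, 3.5, 1.32], [-20.3, -4.2, 3.5, 1.32], [-20.3, -4.2, 3.5, 1.32], [-20.3, -4.2, 3.5, 1.32], [-20.3, -4.2, 3.5, 1.32]],
], jaw=0.8)

```text
time_s: 28.6
ee_pos: [0.4592, 0.1329, 0.2734]
ee_rot: [179.9, 0.8, 10.6]
contact_force: [0.7, -0.2, 0.2]
width: 0.0702
grip_force: 0.0
```

Run:
```python
from plan import *
s=r.get_state();print(s['ee_pos'],s['ee_rot'],s['contact_force'])
p,ro=s['ee_pos'],s['ee_rot']
print(relg(p,ro,(.459,.134,.033),10.4))
```

```text
[0.4591761  0.13291252 0.27336471] [179.92943413   0.7555384   10.61100507] [ 0.71152151 -0.19881859  0.23265269]
(array([ 3.200e-01, -1.400e-01,  9.334e+00,  4.000e-03]), 'tool z', array([-0.0127, -0.0036, -0.9999]))
```

move_arm([
  [[0.2, -0.1, 5, 0], [0.2, -0.1, 8, 0], [0.2, -0.1, 9.3, 0], [0.2, -0.1, 9.3, 0], [0.2, -0.1, 9.3, 0]],
])

```text
time_s: 29.1
ee_pos: [0.4599, 0.1341, 0.1807]
ee_rot: [179.9, 0.7, 10.5]
contact_force: [0.6, -0.3, -0.3]
width: 0.0705
grip_force: 0.0
```

move_arm([
  [[0, 0, 0, 0], [0, 0, 0, 0], [0, 0, 0, 0], [0, 0, 0, 0], [0, 0, 0, 0]],
], jaw=0, newtons=30)

```text
time_s: 29.6
ee_pos: [0.4602, 0.1339, 0.1812]
ee_rot: [179.9, 0.7, 10.5]
contact_force: [-0.5, 0.4, 6.5]
width: 0.0437
grip_force: 30.0
```

move_arm([
  [[0, 0, -3, 0], [0, 0, -7, 0], [0, 0, -10, 0], [0, 0, -10, 0]],
])

```text
time_s: 30.0
ee_pos: [0.4621, 0.1345, 0.2836]
ee_rot: [-180.0, 0.4, 10.4]
contact_force: [0.6, 0.3, -1.5]
width: 0.0438
grip_force: 30.0
```

```bash
cat > m3.py <<'E'
from chk import *
from plan import *
look({"nail_brush":(.512,.332,1.5,0),"tray_pumice":(.5405,-.2966,.04,0)},"b")
s=r.get_state();print(s['ee_pos'],s['ee_rot'],s['contact_force'])
p,ro=s['ee_pos'],s['ee_rot']
print(relg(p,ro,(.5255,-.2972,.14),2.3))
E
python3 m3.py
```

```text
nail_brush both [0.5119 0.3336 1.4958 0.    ] 0.2825332614167566
    top [0.512  0.3321 1.4934 0.    ] 0.12573653198653198
    scene [0.5128 0.3347 1.5317 0.    ] 0.1599514563106796
tray_pumice both [ 0.5399 -0.2954  0.0355  0.    ] 0.09280227668895696
    top [ 0.5409 -0.2964  0.0416  0.    ] 0.0387382401770891
    scene [ 0.5392 -0.2943  0.0318  0.    ] 0.03998559077809798
[0.4607 0.1342 0.2794] [179.8779   0.8701  10.5103] [ 0.4971 -0.438  -1.516 ]
(array([-1.286, 43.568, -0.65 ,  0.143]), 'tool z', array([-0.0145, -0.0049, -0.9999]))
```

move_arm([
  [[-1.3, 43.5, -0.6, 0.14], [-1.3, 43.5, -0.6, 0.14], [-1.3, 43.5, -0.6, 0.14], [-1.3, 43.5, -0.6, 0.14], [-1.3, 43.5, -0.6, 0.14], [-1.3, 43.5, -0.6, 0.14], [-1.3, 43.5, -0.6, 0.14], [-1.3, 43.5, -0.6, 0.14], [-1.3, 43.5, -0.6, 0.14], [-1.3, 43.5, 1, 0.14], [-1.3, 43.5, 2, 0.14], [-1.3, 43.5, 2, 0.14]],
])

```text
time_s: 31.5
ee_pos: [0.5265, -0.2938, 0.2588]
ee_rot: [-180.0, 1.0, 2.6]
contact_force: [0.5, 0.2, -1.6]
width: 0.0435
grip_force: 30.0
```

Run:
```python
from plan import *
s=r.get_state();print(s['ee_pos'],s['ee_rot'],s['contact_force'])
p,ro=s['ee_pos'],s['ee_rot']
print(relg(p,ro,(.525,-.2965,.037),2.2))
```

```text
[ 0.52645809 -0.29376598  0.25883639] [-179.987225      0.97580814    2.63205869] [ 0.4948212   0.22441292 -1.57714985]
(array([0.22 , 0.271, 7.483, 0.008]), 'tool z', array([-1.700e-02, -6.000e-04, -9.999e-01]))
```

move_arm([
  [[0.2, 0.25, 3, 0], [0.2, 0.25, 5.5, 0], [0.2, 0.25, 6.7, 0], [0.2, 0.25, 7.1, 0], [0.2, 0.25, 7.3, 0], [0.2, 0.25, 7.35, 0], [0.2, 0.25, 7.35, 0]],
])

```text
time_s: 32.2
ee_pos: [0.5289, -0.2985, 0.1888]
ee_rot: [179.8, 0.6, 2.5]
contact_force: [-0.2, -0.5, -0.9]
width: 0.0436
grip_force: 30.0
```

move_arm([
  [[0, 0, 0, 0], [0, 0, 0.1, 0], [0, 0, 0.2, 0], [0, 0, 0.2, 0]],
])

```text
time_s: 32.6
ee_pos: [0.5284, -0.2986, 0.1858]
ee_rot: [179.8, 0.7, 2.5]
contact_force: [0.4, 0.2, -0.8]
width: 0.0439
grip_force: 30.0
```

move_arm([
  [[0, 0, 0.1, 0], [0, 0, 0.15, 0], [0, 0, 0.2, 0], [0, 0, 0.2, 0]],
])

```text
time_s: 33.0
ee_pos: [0.5284, -0.2985, 0.1843]
ee_rot: [179.8, 0.7, 2.5]
contact_force: [-1.7, 0.1, 4.1]
width: 0.0436
grip_force: 30.0
```

move_arm([
  [[0, 0, 0.05, 0], [0, 0, 0.05, 0], [0, 0, 0, 0], [0, 0, 0, 0], [0, 0, -3, 0], [0, 0, -8, 0], [0, 0, -13, 0], [0, 0, -18, 0], [0, 0, -20, 0], [0, 0, -20, 0]],
], jaw=0.68)

```text
time_s: 34.0
ee_pos: [0.532, -0.2978, 0.3876]
ee_rot: [179.6, 0.3, 2.4]
contact_force: [0.7, -0.3, -0.5]
width: 0.06
grip_force: 0.0
```

move_arm([
  [[-12, 18, 0, 0], [-12, 18, 0, 0], [-12, 18, 0, 0], [-12, 18, 0, 0], [-12, 18, 0, 0], [-12, 18, 0, 0]],
])

```text
time_s: 34.6
ee_pos: [0.4159, -0.4857, 0.3838]
ee_rot: [179.9, 0.9, 2.1]
contact_force: [0.5, 0.4, 0.3]
width: 0.0602
grip_force: 0.0
```

```bash
cat > m4.py <<'E'
from chk import *
look({"pumice":(.5405,-.296,.04,.003),"nail_brush":(.512,.332,1.5,0),"soap":(.605,.326,1.5,.018),"shampoo":(.5955,.189,0,0),"dish":(.586,.052,0,0)},"c")
a=cv2.imread("pics/c_top.png");b=cv2.imread("pics/c_scene.png")
f=lambda a,u0,u1,v0,v1:cv2.resize(a[v0:v1,u0:u1],(400,300),interpolation=cv2.INTER_CUBIC)
cv2.imwrite("pics/c.png",np.vstack([np.hstack([f(a,205,345,170,275),f(a,380,490,165,247)]),np.hstack([f(b,295,435,150,255),f(b,145,255,165,247)])]))
s=r.get_state();print(s['ee_pos'],s['time_s'])
E
python3 m4.py
```

```text
pumice both [ 0.5393 -0.2973  0.0426  0.003 ] 0.2843348152543869
    top [ 0.5395 -0.2982  0.0331  0.003 ] 0.12023698884758365
    scene [ 0.5395 -0.2964  0.0564  0.003 ] 0.1487467018469657
nail_brush both [0.513  0.334  1.4636 0.    ] 0.2549346656038367
    top [0.5133 0.3314 1.4784 0.    ] 0.1364051094890511
    scene [0.5126 0.3348 1.4519 0.    ] 0.10819043321299639
soap both [0.6054 0.3264 1.4817 0.018 ] 0.35993306424809535
    top [0.6057 0.3265 1.5091 0.018 ] 0.14298349056603774
    scene [0.6047 0.327  1.3882 0.018 ] 0.19834010840108401
shampoo both [0.5975 0.1893 0.     0.    ] 0.2585697032436163
    top [0.5971 0.1878 0.     0.    ] 0.15376984126984128
    scene [0.5962 0.1896 0.     0.    ] 0.09815217391304348
dish both [0.5853 0.052  0.     0.    ] 0.08388659484520009
    top [0.5861 0.0513 0.     0.    ] 0.030003498950314907
    scene [0.5856 0.0527 0.     0.    ] 0.04982840549102429
[ 0.419  -0.4825  0.3859] 35.2
```

View pics/c.png

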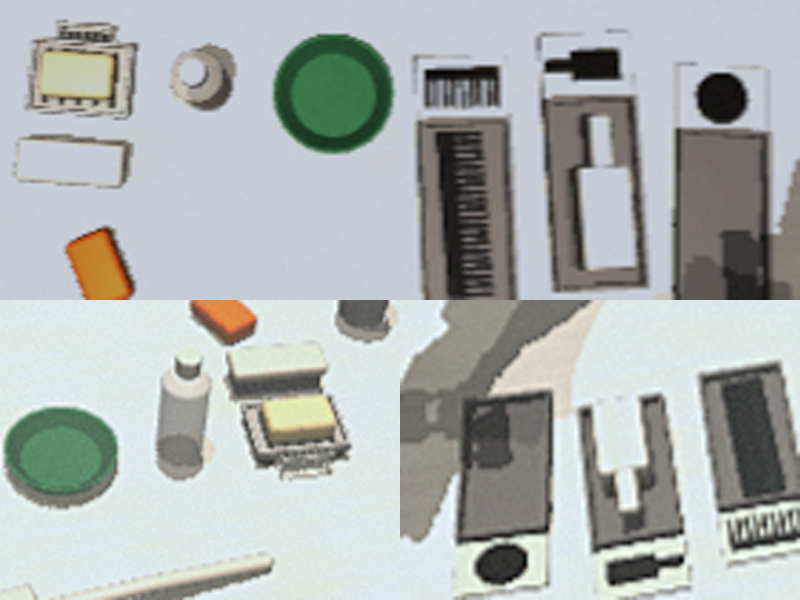

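The final crops show everything in place:
- **Soap:** centred in the holder at (75,75).
- **Bottle:** upright at (203,78), midway between holder and dish.
- **Nail brush:** parallel in front of the holder at (73,160).
- **Pumice:** flat in its labelled tray at (605,195).
- **Dish:** not moved.

```bash
python3 -c "
from rig import r
print(r.finish_job())"
```

```text
the job is handed in; nothing more can be done
None
```

The shelf is tidied as asked and handed in at about 35 s; by the last camera check the soap, bottle and nail brush are within about 2 mm of their places, the pumice lies flat in its labelled tray, and the dish has not moved.

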